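Run the traversing microscope over the headshell and brake it there

ROBOT

A 7-joint arm with a two-finger parallel gripper is mounted at the origin on the work surface. World frame = base frame: x ahead of the robot, y to its left, z up, the work surface at z = 0. Lengths are in mm, angles in rad, forces in N, time in s.
With the tool pointing down it reaches from about 400 to 875 mm from the base axis. Payload 4.4 kg.
Tool frame: the origin (TCP) lies midway between the tips of the shut fingers; the grasp point (between the pads) lies 19 mm behind it; z points along the fingers, y is the line along which they close (so a half turn about z gives the same grasp; the last joint's range is limited). The gripper opens to 85 mm and grips with 20 to 120 N. Pads are 22 mm wide; open, the fingers measure 114 mm over their backs; the gripper's body (76 mm by 85 mm) begins 54 mm behind the grasp point. The pads swing forward as they close: fully open they stand 13 mm farther back than shut.
Start: joints at [-1.225, 0.628, 0.038, 1.517, -0.027, 0.996, -0.02], TCP at [260.147, 595.686, 211.213] pointing down, gripper open.
Joint ranges: [-3.06, 3.06], [-0.37, 2.12], [-1.25, 1.32], [0.18, 2.47], [-1.1, 4.24], [0.23, 1.98], [-2.94, 2.94]. Speed limits (rad/s): [2.57, 2.57, 3.14, 3.14, 3.14, 3.14, 3.14].

INTERFACE

Orientations are given as [roll, pitch, yaw] about the fixed x, y, z axes, in that order (R = Rz(yaw) Ry(pitch) Rx(roll)).
In Python, from cell import ctrl gives the robot as it stands.
- The arm moves only by the shell command python3 -m crank 'ROWS' [OPENING]. ROWS is JSON, a list that holds one entry, the list of rows, each a list of 4 numbers: the shift along the tool's x, y, z normalised to -1 to 1, where 1 is 2.5 cm, then the turn about the tool's z normalised to -1 to 1, where 1 is 0.08 rad. In form: [[[dx, dy, dz, turn], ...]]. A call has 1 to 12 rows; each row shifts and turns the commanded pose from where the row before left it, along the tool's axes as they then stand; what a row does not reach is not made up. A row lasts 1/12 s, in which the tool goes at most 41.7 mm and 7.16 degrees, less where a joint would pass 70% of its speed; a pose out of reach is approached as far as the arm can. A call with a number of a shift or a turn outside -1 to 1 is refused whole. A call with a gripper value outside its range is refused whole. OPENING is the closure, from -1 (fully open) to 1 (shut), set as the call begins (- or left out, the last holds). The fingers move at their own pace and stop on an object; the grip force is fixed at half the most. Time passes only in rows, so rows that do not move let the fingers close. It gives the time, the measured TCP pose, the force, the opening and the grip force at its end, in the units of the state.
- ctrl.read_state(): the state, without advancing time (a new reading comes with each control period).
- ctrl.get_image(name): name is "scene" or "top"; returns a dict with "img" (480x640x3 uint8, red, green, blue), "intrinsics" (3x3 intrinsics, pixels), "dist" ([k1, k2, p1, p2, k3] as OpenCV has them; the pictures are not rectified), "extrinsics" (4x4, takes a point from camera to world coordinates). Camera axes: x right, y up, looking along -z (the intrinsics and any distortion apply to the point x, -y, -z); pixel columns grow to the right and rows downward; lengths in mm; the calibration is good to about 2 mm. A picture is of the moment at which its call begins. There is no depth.
- ctrl.finish_job(): hands the job in; it is judged then, once.
Trained networks look in the newest picture that a camera, given by its name, has taken for a name from the list of things; names that differ only in an ending like _2 or _b are one class to them, and where a whole thing is asked for, a point or a joint stands for the part that bears it (a point fixed in the world has none). Each returns a list of dicts, best first, with "confidence" (0 to 1); they miss things now and then, are a little off and sometimes report something else, mostly with a low value. They report only what shows in the picture. A call takes as long as a camera call.
- ctrl.find_in(camera, target): "position" ([row, column] in pixels, amid what is visible of it).
- ctrl.trace(camera, target): "mask" (480x640 bool, what is visible of it) and "position" ([row, column] in pixels, amid what is visible of it).
- ctrl.place_of(camera, target): "position" ([row, column] in pixels: a listed point, or the origin of a listed thing).
The state is a dict: "clock": time; "qpos": joint angles; "qd": joint speeds; "tau": joint torques, N m; "eef_pos": TCP position; "tool_rot": TCP orientation; "force": force on the tool from outside, world axes, zero at the start; "torque": the same for the moment, N m; "width": finger opening in mm; "gripper_force": force on a finger pad.
Only numpy, scipy, OpenCV 4.12 (cv2) and the standard library are available. Lean on these libraries where they do the work, as an engineer would, in place of code of your own. Each camera call takes 0.05 s, during which the arm holds its last target. There are 200 camera calls.

TASK

The inspection microscope on its almost frictionless slide stands between its two sample nests. Push it along by its sprung end buffers only, run it to the nest that holds the black headshell and brake it gently, so that it comes to rest with the objective right above the stylus and then stands there by itself, hand off, for five seconds before you finish. It must never run into either red end stop, and you must not touch the white housing or the optics, hit it hard, or disturb the other things on the table.

Things in the scene. Friction and masses are not known exactly. Their poses are not given: they have to be found in the camera images.
- bed: dark steel bed of the slide, fixed on the table, 620 x 260 x 30 mm. Origin on the table under the slide; y axis along the slide, x across it, away from the robot. Plate x -120..140, y -310..310 mm, top z = 30 mm; its two rails reach z = 43 mm. Two red end stops, x 3..33 mm, up to z = 78 mm, with faces at y = -245 and +245 mm. The slide is level.
- carriage (a joint): carriage position in m along the bed's y axis, 0 at mid-length; it strikes the red end stops at -0.200 and +0.200. Moving mass nominally 2.8 kg (hidden: 0.75 to 1.35 times that). Almost no friction: viscous drag 0.25 N s/m, dry friction 0.001 N, so once moving it coasts far.
- buffer_left (a joint): compression in m (0 to 0.025) of the sprung buffer at the carriage's +y end: blue metal sleeve with black rubber face, 60 g, telescoping over the housing's end; 100 mm wide (bed x -100..0 mm), 44 mm tall (z 46..90 mm). Spring 30 N/m, no preload, damping 1 N s/m; past 25 mm it is hard. The red stops stand beside its path.
- buffer_right (a joint): the same at the carriage's -y end: compression in m, 0 to 0.025, spring 30 N/m.
- buffer_left_face (a point): centre of the rubber face of the +y buffer (z = 68 mm), which looks along the bed's +y. Uncompressed it lies 105 mm from the carriage's middle along the slide, at bed x = -50 mm.
- buffer_right_face (a point): centre of the rubber face of the -y buffer, which looks along the bed's -y; uncompressed 105 mm from the carriage's middle.
- microscope: white housing, column and microscope, fixed on the carriage; not to be touched. Housing 92 mm wide (bed x -96..-4 mm), 130 mm long, z 47..87 mm; column (28 mm) and optics on its far side, bed x = -5 to 130 mm, up to z = 290 mm. Origin at table height, bed x = 0, at the carriage's middle along the slide; axes as the bed.
- objective (a point): middle of the lower end of the microscope's objective, 30 mm in diameter, at bed x = +100 mm, at the carriage's middle along the slide, z = 135 mm.
- stylus (a point): tip of the stylus on the headshell's red cartridge, which points upward, z = 88 mm, at bed x = +100 mm. It stands at about 100 to 150 mm to one side or the other of the bed's middle; the objective must stop above it.
- headshell_nest: brass sample nest, 50 x 44 x 22 mm, fixed on the bed, with the matte black headshell (56 x 26 mm) clamped on it upside down, a red cartridge on top. Origin at the centre of its underside.
- glass_nest: the other brass nest of the same size, with a clear glass scale on it, on the other side of the bed's middle. Origin at the centre of its underside.
- saucer: white porcelain saucer, diameter 140 mm, 18 mm high; leave alone. Origin at the centre of its underside.
- level_disc: round steel spirit level, diameter 60 mm, 14 mm high; leave alone. Origin at the centre of its underside.
- tweezer_case: transparent plastic tweezer case, 150 x 36 x 18 mm; leave alone. Origin at the centre of its underside.
- screwdriver: screwdriver with a red handle, 160 mm long, 26 mm thick; leave alone. Origin on the table under its middle.
- cleaner: amber glass bottle of cleaner, diameter 52 mm, 110 mm high; leave alone. Origin at the centre of its underside.

How it is judged:
By the outcome, as a careful person would: the job done as asked, in the order asked, and still so for the second after the job is handed in, with the robot touching nothing.
It also fails if it takes over 45 s, if anything falls off the work surface, if the arm or the gripper's body presses on something with over 40 N, if the wrist force passes 120 N, or if a joint passes its speed limit or range.

## Working session

There is one attempt and no reset: what is moved stays moved. The work goes in short steps, Python scripts to look and compute and a shell command to move; the robot and the scene stay as the last step left them, time stands still between calls to the robot, and variables do not carry over. Pictures are saved under pics/ and viewed, at most 10 in all, crops included, and the job is handed in when it is done.

```bash
mkdir -p pics; ls; cat > h.py <<'E'
import numpy as np, cv2
from cell import ctrl
def ray(im,px):
    K=np.array(im["intrinsics"],float);d=np.array(im["dist"],float);E=np.array(im["extrinsics"],float)
    u=cv2.undistortPoints(np.array([[[px[1],px[0]]]],float),K,d)[0,0]
    v=E[:3,:3]@np.array([u[0],-u[1],-1.]);return E[:3,3],v
def atz(im,px,z):
    o,v=ray(im,px);return o+v*(z-o[2])/v[2]
E
python3 - <<'E'
from h import *
s=ctrl.read_state();print(s)
for c in("scene","top"):
    im=ctrl.get_image(c);cv2.imwrite(f"pics/{c}0.png",im["img"][:,:,::-1])
    print(c,np.round(im["extrinsics"],2).tolist())
    for n,z in(("bed",0),("microscope",0),("objective",135),("stylus",88),("buffer_left_face",68),("buffer_right_face",68),("headshell_nest",30),("glass_nest",30),("saucer",0),("level_disc",0),("tweezer_case",0),("screwdriver",0),("cleaner",0)):
        for r in ctrl.place_of(c,n)[:2]:
            print(n,np.round(r["position"],1),round(r["confidence"],2),np.round(atz(im,r["position"],z),1))
print(ctrl.read_state()["clock"])
E
```

```text
pics
{'clock': 0.0, 'qpos': array([-1.22477378,  0.62934352,  0.03842081,  1.51837271, -0.02702493,
        0.99627284, -0.01998986]), 'qd': array([-0.00117734,  0.00018494, -0.00029387,  0.00082551,  0.00011457,
        0.00035341,  0.00270838]), 'tau': array([-7.65459081e-04, -5.63388312e+01,  1.22620672e+00, -1.93443328e+01,
        1.09664927e-02,  1.03984354e-02,  4.19750540e-05]), 'eef_pos': array([259.87431818, 595.0728028 , 210.28889698]), 'tool_rot': array([-3.13971316e+00, -8.69845728e-06,  2.72978367e+00]), 'force': array([-0.09042929,  0.10358562, -0.21332974]), 'torque': array([-0.05098045, -0.02491336, -0.02055144]), 'gripper_force': 0.0, 'width': 85.74265468097879}
scene [[0.51, -0.54, 0.67, 1328.67], [0.86, 0.3, -0.41, -339.32], [0.02, 0.79, 0.62, 760.51], [0.0, 0.0, 0.0, 1.0]]
bed [263.8 260.2] 0.6 [514.7  -2.8   0. ]
microscope [265.9 253.9] 0.94 [514.3 -18.8   0. ]
objective [246.1 268. ] 0.86 [617.7 -25.5 135. ]
stylus [237.3 335. ] 0.76 [609.3 141.3  88. ]
buffer_left_face [219.3 279.5] 0.74 [463.1  76.9  68. ]
buffer_right_face [246.2 198.9] 0.63 [ 465.9 -127.  
[... 755 characters left out ...]
] 0.91 [621.  -16.8 135. ]
stylus [242.1 287.9] 0.91 [610.7 148.7  88. ]
buffer_left_face [304.6 316.9] 0.81 [459.6  78.8  68. ]
buffer_right_face [298.  403.6] 0.88 [ 475.5 -132.1   68. ]
headshell_nest [244.6 285.6] 0.92 [607.5 157.8  30. ]
headshell_nest [280.7 346.9] 0.68 [516.6   3.3  30. ]
glass_nest [236.7 402.3] 0.67 [ 627.4 -137.1   30. ]
glass_nest [279.8 356.9] 0.46 [518.8 -21.8  30. ]
saucer [168.5 321.1] 0.86 [807.5  67.7   0. ]
level_disc [168.2 383.7] 0.72 [808.2 -95.5   0. ]
level_disc [291.2 180.4] 0.23 [489.6 428.1   0. ]
tweezer_case [290. 185.] 0.75 [492.7 416.5   0. ]
screwdriver [184.4 243.5] 0.92 [765.6 269.4   0. ]
cleaner [185.  447.7] 0.57 [ 763.9 -261.2    0. ]
1.4
```

View pics/scene0.png

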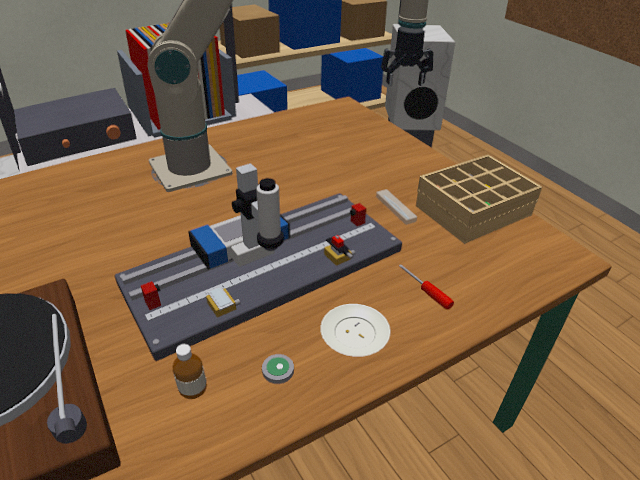

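View pics/top0.png

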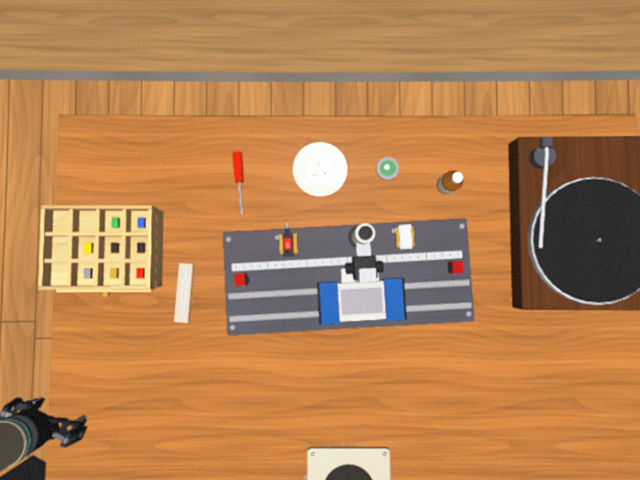

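The scene view shows the carriage near the bed's middle, with the headshell and red cartridge at (338,245) and the glass scale at (220,298). In the top view the headshell is at (288,242), which is the +y side, and the eyepiece ring is at (364,234). I therefore push the -y buffer toward +y and brake at the +y buffer.

```bash
cat >> h.py <<'E'
T0=cv2.imread("pics/top0.png")
cx,cy=364,234; R=13
tpl=T0[cy-R:cy+R+1,cx-R:cx+R+1]
def track(im):
    a=im["img"][:,:,::-1].copy()
    r=cv2.matchTemplate(a[210:260,230:470],tpl,cv2.TM_CCOEFF_NORMED)
    _,v,_,(x,y)=cv2.minMaxLoc(r)
    def sub(l,c,h): return 0.5*(l-h)/(l-2*c+h)
    x=min(max(x,1),r.shape[1]-2);y=min(max(y,1),r.shape[0]-2)
    px=[y+sub(r[y-1,x],r[y,x],r[y+1,x])+210+R, x+sub(r[y,x-1],r[y,x],r[y,x+1])+230+R]
    return px,v
E
python3 - <<'E'
from h import *
im=ctrl.get_image("top");px,v=track(im);print("ring",px,v,atz(im,px,290),atz(im,px,280))
t=ctrl.trace("top","bed")
if t:
    m=t[0]["mask"].astype(np.uint8);c=max(cv2.findContours(m,0,1)[0],key=cv2.contourArea)
    b=cv2.boxPoints(cv2.minAreaRect(c));P=np.array([atz(im,(q[1],q[0]),30)[:2] for q in b]);print(t[0]["confidence"],P.round(1).tolist(),P.mean(0))
hsv=cv2.cvtColor(im["img"],cv2.COLOR_RGB2HSV);r=((hsv[...,0]<8)|(hsv[...,0]>172))&(hsv[...,1]>150)&(hsv[...,2]>80)
n,l,s,ce=cv2.connectedComponentsWithStats(r.astype(np.uint8))
for i in range(1,n):
    if s[i,4]>15 and 220<ce[i][0]<480 and ce[i][1]>200: print("red",s[i,4],ce[i],atz(im,ce[i][::-1],78))
bl=(abs(hsv[...,0].astype(int)-108)<15)&(hsv[...,1]>150)
n,l,s,ce=cv2.connectedComponentsWithStats(bl.astype(np.uint8))
for i in range(1,n):
    if s[i,4]>60 and 250<ce[i][0]<470:
        q=cv2.boxPoints(cv2.minAreaRect(np.argwhere(l==i)[:,::-1].astype(np.float32)));print("blue",s[i,4],[atz(im,(k[1],k[0]),90)[:2].round(1).tolist() for k in q])
print(ctrl.read_state()["clock"])
E
```

```text
ring [np.float32(234.0046), np.float32(364.0029)] 0.9984346032142639 [616.37971527 -15.97157246 290.        ] [617.0670367  -16.91142633 280.        ]
0.79 [[639.1, 320.7], [675.9, -303.3], [414.9, -313.4], [378.9, 302.2]] [527.19899152   1.52947587]
red 77 [287.50649351 243.12987013] [608.76250222 150.22433014  78.        ]
red 142 [456.51408451 266.31690141] [ 552.49028437 -259.10171486   78.        ]
red 133 [239.87218045 279.30827068] [521.25720031 264.9775141   78.        ]
blue 744 [[522.9, -81.8], [525.2, -125.8], [426.6, -129.7], [424.3, -86.0]]
blue 738 [[513.7, 75.8], [516.3, 33.1], [418.2, 27.4], [415.7, 69.9]]
1.5
```

```bash
python3 -m crank '[[[0,-1,0,-0.98],[0,-1,0,-0.98],[0,-1,0,-0.98],[0,-1,0,-0.98],[0,-1,0,-0.98],[0,-1,0,-0.98],[-1,-1,0,0],[-1,-1,0,0],[-1,-1,0,0],[-1,-1,0,0],[-0.5,-1,0,0],[0,-1,0,0]]]' 1
cat >> h.py <<'E'
th=0.0595;ex=np.array([np.cos(th),np.sin(th)]);ey=np.array([-np.sin(th),np.cos(th)]);O=np.array([518.,1.4])
def bed(p): d=np.asarray(p)[:2]-O; return np.array([d@ex,d@ey])
def st():
    s=ctrl.read_state(); print("t",round(s["clock"],2),"tcp bed",bed(s["eef_pos"]).round(1),"z",round(s["eef_pos"][2],1),"rot",np.round(s["tool_rot"],3),"F",np.round(s["force"],2))
def car(): # carriage bed y from eyepiece ring
    im=ctrl.get_image("top");t=ctrl.read_state()["clock"];px,v=track(im);b=bed(atz(im,px,290));print("car t",round(t-0.05,2),b.round(2),round(float(v),3));return t-0.05,b[1]
E
python3 -c "
from h import *
st()"
```

```text
clock: 2.5
eef_pos: [353.1, 306.0, 211.5]
tool_rot: [3.141, 0.003, -3.087]
force: [-0.1, -0.4, -1.0]
width: -0.1
gripper_force: 0.0
t 2.5 tcp bed [-146.5  313.9] z 211.5 rot [ 3.141e+00  3.000e-03 -3.087e+00] F [-0.09 -0.4  -0.99]
```

```bash
python3 -m crank '[[[-0.2,-1,0,0],[-0.2,-1,0,0],[-0.2,-1,0,0],[-0.2,-1,0,0],[-0.1,-1,0,0],[0,-1,0,0],[0,-1,0,0],[0,-1,0,0],[0,-1,0,0],[0,-1,0,0],[0,-1,0,0],[0,-1,0,0]]]'; python3 -m crank '[[[0,-1,0,0],[0,-1,0,0],[-0.2,-1,0,0],[-0.4,-1,0,0],[-0.4,-1,0,0],[-0.4,-1,0,0],[-0.4,-1,0,0],[-0.4,-0.5,0.5,0],[0,0,1,0],[0,0,1,0],[0,0,1,0],[0,0,1,0]]]'
python3 -c "
from h import *
st();car();st()"
```

```text
clock: 3.5
eef_pos: [389.6, 8.0, 211.5]
tool_rot: [3.142, 0.001, -3.083]
force: [-0.2, 0.2, 0.3]
width: -0.1
gripper_force: 0.0
clock: 4.5
eef_pos: [455.7, -175.1, 97.9]
tool_rot: [-3.141, 0.001, -3.083]
force: [0.3, -0.4, -0.4]
width: 0.1
gripper_force: 0.0
t 4.5 tcp bed [ -72.7 -172.5] z 97.9 rot [-3.141e+00  1.000e-03 -3.083e+00] F [ 0.27 -0.45 -0.37]
car t 4.5 [ 97.17 -23.19] 0.999
t 4.55 tcp bed [ -75.5 -171.1] z 93.9 rot [ 3.139 -0.006 -3.083] F [-1.23 -0.13 -2.52]
```

```bash
python3 -m crank '[[[-0.35,0,0.65,0],[-0.35,0,0.65,0],[0,0.3,0,0],[0,0.2,0,0],[0,0,0,0],[0,0,0,0],[0,0.08,0,0],[0,0.08,0,0],[0,0.08,0,0],[0,0.08,0,0]]]' | head -2
python3 - <<'E'
from h import *
st();car()
im=ctrl.get_image("scene");cv2.imwrite("pics/s1.png",cv2.resize(im["img"][150:350,100:400,::-1],None,fx=2.5,fy=2.5))
E
```

```text
clock: 5.38
eef_pos: [471.6, -153.2, 66.5]
t 5.38 tcp bed [ -55.5 -151.6] z 66.5 rot [-3.141  0.    -3.083] F [-0.55 -0.64 -0.53]
car t 5.38 [ 97.17 -23.19] 0.998
```

View pics/s1.png

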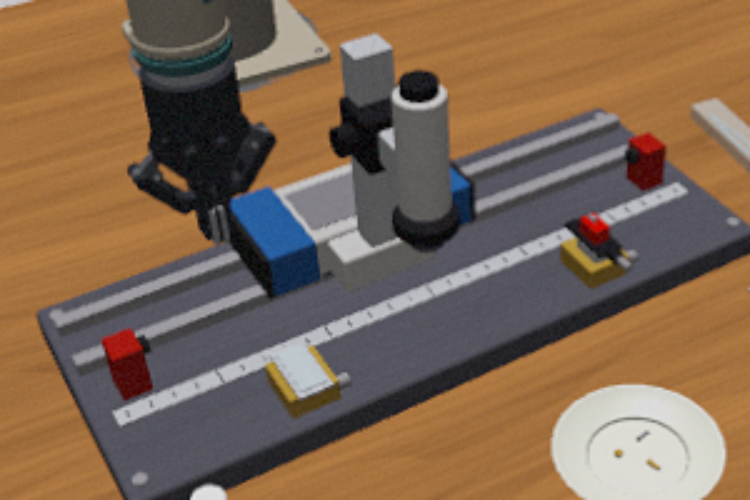

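The hand stands just clear of the -y buffer, with the finger tips at (220,235). The knuckles are well above the buffer, so I continue the slow push.

```bash
python3 -m crank '[[[0,0.08,0,0],[0,0.08,0,0],[0,0.08,0,0],[0,0.08,0,0],[0,0.08,0,0],[0,0.08,0,0],[0,0.08,0,0],[0,0.08,0,0],[0,0.08,0,0]]]' | head -2
python3 - <<'E'
from h import *
st();car()
E
```

```text
clock: 6.23
eef_pos: [470.5, -135.1, 66.2]
t 6.23 tcp bed [ -55.5 -133.5] z 66.2 rot [-3.142 -0.    -3.083] F [-0.52  0.05 -0.55]
car t 6.23 [ 97.22 -22.49] 0.981
```

```bash
python3 -m crank '[[[0,0.08,0,0],[0,0.08,0,0],[0,0.08,0,0],[0,0.08,0,0],[0,0.08,0,0],[0,0.08,0,0],[0,0.08,0,0],[0,0.08,0,0]]]' | head -2
python3 - <<'E'
from h import *
st();a=car();b=car();b=car();print((b[1]-a[1])/(b[0]-a[0]))
E
```

```text
clock: 6.95
eef_pos: [469.5, -119.1, 66.2]
t 6.95 tcp bed [ -55.5 -117.4] z 66.2 rot [ 3.142 -0.    -3.083] F [-0.05 -0.79 -0.68]
car t 6.95 [97.23 -2.78] 0.97
car t 7.0 [97.19 -0.83] 0.974
car t 7.05 [97.2  1.1] 0.977
38.829371170558254
```

```bash
python3 -m crank '[[[0,-0.6,-1,0],[0.5,-0.2,-1,0],[0.5,0,-1,0],[0.5,0.2,-1,0],[0.4,1,-0.5,0],[0,1,0,0],[0,1,0,0],[0,1,0,0],[0,1,0,0],[0,1,0,0],[0,1,0,0],[0,1,0,0]]]' | head -2
python3 -c "
from h import *
st();car()"
python3 -m crank '[[[0,1,0,0],[0,1,0,0],[0,1,0,0],[0,1,0,0],[0,1,0,0],[0,1,0,0],[0,1,0,0],[-0.3,1,0,0],[-0.4,0.8,0.5,0],[-0.5,0.2,1,0],[-0.4,0,1,0],[0,0,1,0]]]' | head -2
python3 - <<'E'
from h import *
st();a=car()
im=ctrl.get_image("top")
for z,n in((88,"stylus"),(135,"objective")):
  for c in("top","scene"):
    i=im if c=="top" else ctrl.get_image(c)
    r=ctrl.place_of(c,n)
    if r: print(c,n,round(r[0]["confidence"],2),bed(atz(i,r[0]["position"],z)).round(1),ctrl.read_state()["clock"])
b=car();print((b[1]-a[1])/(b[0]-a[0]))
E
```

```text
clock: 8.1
eef_pos: [411.1, 63.5, 178.8]
t 8.1 tcp bed [-103.    68.4] z 178.8 rot [-3.142  0.    -3.083] F [0.05 0.18 0.43]
car t 8.1 [97.41 39.83] 0.936
clock: 9.15
eef_pos: [440.8, 290.3, 90.4]
t 9.15 tcp bed [-59.9 292.9] z 90.4 rot [ 3.140e+00  3.000e-03 -3.083e+00] F [-0.47 -0.69  0.54]
car t 9.15 [97.56 74.61] 0.878
top stylus 0.58 [101.5 144.9] 9.3
scene stylus 0.74 [103.5 129.9] 9.4
top objective 0.65 [100.5  76.5] 9.45
scene objective 0.57 [93.8 82.3] 9.55
car t 9.55 [97.62 86.6 ] 0.868
29.981568462395256
```

```bash
python3 - <<'E'
from h import *
st();a=car()
A=ctrl.get_image("top");B=ctrl.get_image("scene")
np.savez("im1.npz",A=A["img"],B=B["img"])
A=A["img"][222:262,265:325,::-1];B=B["img"][225:265,305:365,::-1]
cv2.imwrite("pics/c1.png",np.vstack([cv2.resize(q,None,fx=7,fy=7,interpolation=cv2.INTER_NEAREST) for q in(A,B)]))
E
```

```text
t 9.6 tcp bed [-61.9 292.8] z 92.7 rot [ 3.140e+00  2.000e-03 -3.083e+00] F [-0.38  0.15 -0.03]
car t 9.6 [97.59 87.98] 0.863
```

View pics/c1.png

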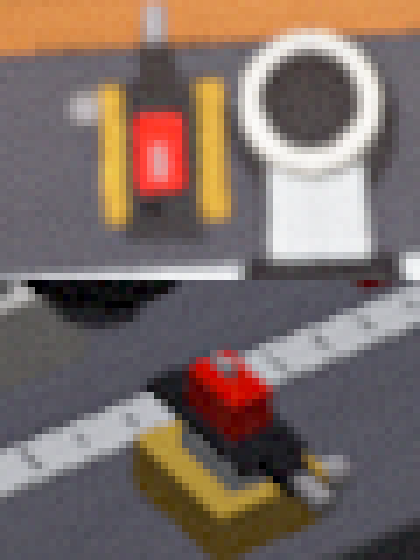

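```bash
python3 - <<'E'
from h import *
A=ctrl.get_image("top");B=ctrl.get_image("scene")
for p in((244.4,287.1),(242.5,286.7),(247.5,287.5)): print("top",bed(atz(A,p,88)).round(1),bed(atz(A,p,84)).round(1))
for p in((235.1,335.5),(236.2,336.8),(237.7,338.2)): print("sc",bed(atz(B,p,88)).round(1),bed(atz(B,p,84)).round(1))
# two-ray triangulation
o1,v1=ray(A,(244.4,287.1));o2,v2=ray(B,(236.2,336.8))
M=np.array([v1,-v2]).T;t=np.linalg.lstsq(M,o2-o1,rcond=None)[0];print(o1+v1*t[0],o2+v2*t[1],bed(o1+v1*t[0]))
car();st()
E
```

```text
top [ 95.9 143.8] [ 96.1 144. ]
top [100.5 144.5] [100.8 144.7]
top [ 88.4 143.2] [ 88.6 143.5]
sc [ 93.5 139.8] [ 89.4 142.9]
sc [ 98.4 139.9] [ 94.3 143. ]
sc [104.5 139.3] [100.4 142.5]
[605.33902823 150.80353721  84.90515351] [604.4062785  149.23325166  84.76959433] [ 96.06873905 143.94554582]
car t 9.85 [97.77 95.87] 0.843
t 9.9 tcp bed [-62.5 292.4] z 91.5 rot [ 3.141  0.    -3.083] F [-0.02  0.4   0.61]
```

```bash
python3 -m crank '[[[-0.1,-0.5,0.5,0],[-0.1,-0.6,0.5,0],[0,-0.6,0,0],[0,-0.3,0,0],[0,-0.1,0,0],[0,0,0,0],[0,0,0,0]]]' | head -2
python3 - <<'E'
from h import *
st();car()
E
```

```text
clock: 10.48
eef_pos: [446.5, 238.5, 66.6]
t 10.48 tcp bed [-57.3 240.9] z 66.6 rot [ 3.140e+00  1.000e-03 -3.082e+00] F [-0.88 -0.25  0.06]
car t 10.48 [ 97.66 113.21] 0.803
```

```bash
python3 -m crank '[[[0,0.036,0,0],[0,0.036,0,0],[0,0.036,0,0],[0,0.036,0,0],[0,0.036,0,0],[0,0.036,0,0],[0,0.036,0,0],[0,0.036,0,0],[0,0.036,0,0],[0,0.036,0,0],[0,0.036,0,0],[0,0.036,0,0]]]' | head -2
python3 - <<'E'
from h import *
st();car()
E
```

```text
clock: 11.53
eef_pos: [445.5, 248.2, 66.2]
t 11.53 tcp bed [-57.7 250.7] z 66.2 rot [-3.142 -0.    -3.083] F [-0.4  -0.55  0.17]
car t 11.53 [ 97.81 139.72] 0.818
```

```bash
python3 -m crank '[[[0,0.036,0,0],[0,0.036,0,0],[0,0.036,0,0],[0,0.036,0,0]]]' | head -2
python3 - <<'E'
from h import *
st();car();car()
E
```

```text
clock: 11.92
eef_pos: [445.3, 251.9, 66.2]
t 11.92 tcp bed [-57.6 254.3] z 66.2 rot [ 3.142  0.    -3.083] F [-0.66  0.09 -0.15]
car t 11.92 [ 97.73 147.11] 0.827
car t 11.97 [ 97.77 147.86] 0.833
```

```bash
python3 -m crank '[[[0,0,0,0]]]' | head -2
python3 - <<'E'
from h import *
st();car()
E
```

```text
clock: 12.1
eef_pos: [445.3, 251.8, 66.2]
t 12.1 tcp bed [-57.7 254.3] z 66.2 rot [ 3.142  0.    -3.083] F [ 0.07  0.82 -0.05]
car t 12.1 [ 97.73 148.7 ] 0.842
```

```bash
python3 -m crank '[[[0,1,0,0],[0,0.3,0,0]]]' | head -2
python3 - <<'E'
from h import *
st();a=car();car();b=car();print((b[1]-a[1])/(b[0]-a[0]))
E
```

```text
clock: 12.32
eef_pos: [443.5, 287.1, 66.4]
t 12.32 tcp bed [-57.4 289.7] z 66.4 rot [ 3.139e+00  1.000e-03 -3.081e+00] F [0.72 1.05 0.59]
car t 12.32 [ 97.71 148.55] 0.843
car t 12.37 [ 97.71 148.48] 0.843
car t 12.42 [ 97.71 148.4 ] 0.845
-1.4397437848026635
```

```bash
python3 -m crank '[[[0,0,0,0],[0,0,0,0],[0,0,0,0],[0,0,0,0],[0,0,0,0],[0,0,0,0],[0,0,0,0],[0,0,0,0],[0,0,0,0],[0,0,0,0],[0,0,0,0],[0,0,0,0]]]' | head -1
python3 - <<'E'
from h import *
car()
for c in("top","scene"):
    i=ctrl.get_image(c);cv2.imwrite(f"pics/{c}2.png",i["img"][:,:,::-1])
    for n,z in(("objective",135),("stylus",88)):
        r=ctrl.place_of(c,n)
        for q in r[:1]: print(c,n,np.round(q["position"],1),round(q["confidence"],2),bed(atz(i,q["position"],z)).round(1))
car()
A=cv2.imread("pics/top2.png")[222:262,255:315];B=cv2.imread("pics/scene2.png")[190:260,290:370]
cv2.imwrite("pics/c2.png",np.vstack([cv2.resize(A,(420,280),interpolation=2),cv2.resize(B,(420,367),interpolation=2)])[:600])
E
```

```text
clock: 13.47
car t 13.47 [ 97.78 147.4 ] 0.819
top objective [241.5 284.6] 0.7 [100.6 146.6]
top stylus [241.2 288.3] 0.39 [103.4 140.5]
scene objective [217.9 342.1] 0.85 [100.  150.7]
scene stylus [237.5 337.2] 0.68 [102.7 137.9]
car t 13.82 [ 97.73 147.1 ] 0.828
```

View pics/c2.png

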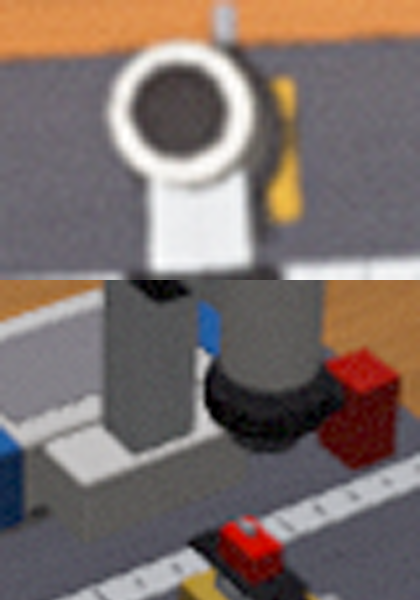

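The crop shows the eyepiece ring about 5 mm past the stylus column, with the carriage nearly stopped. The scene half shows the objective at about (341,218) and the stylus at about (337,237). I'll nudge it a few mm back toward -y.

```bash
python3 -m crank '[[[0,-0.5,0,0],[0,-0.3,0,0],[0,-0.1,0,0],[0,0,0,0],[0,0,0,0],[0,0,0,0]]]' | head -1
python3 - <<'E'
from h import *
st();car();car()
E
```

```text
clock: 14.37
t 14.37 tcp bed [-57.6 264.5] z 66.2 rot [ 3.141  0.    -3.083] F [-0.5   0.7   0.92]
car t 14.37 [ 97.67 146.91] 0.835
car t 14.42 [ 97.67 146.88] 0.835
```

```bash
python3 -m crank '[[[0,-0.014,0,0],[0,-0.014,0,0],[0,-0.014,0,0],[0,-0.014,0,0],[0,-0.014,0,0],[0,-0.014,0,0],[0,-0.014,0,0],[0,-0.014,0,0]]]' | head -1
python3 - <<'E'
from h import *
st();car();car()
E
```

```text
clock: 15.13
t 15.13 tcp bed [-57.6 261.4] z 66.2 rot [ 3.142  0.    -3.083] F [0.5  0.32 0.03]
car t 15.13 [ 97.67 146.78] 0.839
car t 15.18 [ 97.67 146.77] 0.839
```

```bash
python3 -m crank '[[[0,-0.014,0,0],[0,-0.014,0,0],[0,-0.014,0,0],[0,-0.014,0,0],[0,-0.014,0,0]]]' | head -1
python3 - <<'E'
from h import *
st();car();car()
E
```

```text
clock: 15.65
t 15.65 tcp bed [-57.7 259.6] z 66.2 rot [ 3.142 -0.    -3.083] F [0.58 0.77 0.08]
car t 15.65 [ 97.68 146.78] 0.838
car t 15.7 [ 97.68 146.77] 0.838
```

Still not touching, and the carriage is at rest. I continue.

```bash
python3 -m crank '[[[0,-0.014,0,0],[0,-0.014,0,0],[0,-0.014,0,0],[0,-0.014,0,0]]]' | head -1
python3 - <<'E'
from h import *
st();car();car()
E
```

```text
clock: 16.08
t 16.08 tcp bed [-57.7 258.3] z 66.2 rot [ 3.142  0.    -3.083] F [0.93 0.7  0.61]
car t 16.08 [ 97.67 146.78] 0.839
car t 16.13 [ 97.68 146.78] 0.839
```

```bash
python3 -m crank '[[[0,-0.014,0,0],[0,-0.014,0,0],[0,-0.014,0,0],[0,-0.014,0,0]]]' | head -1
python3 - <<'E'
from h import *
st();car();car()
E
```

```text
clock: 16.52
t 16.52 tcp bed [-57.7 256.8] z 66.2 rot [ 3.142 -0.    -3.083] F [-0.56  0.56  0.28]
car t 16.52 [ 97.68 146.77] 0.839
car t 16.57 [ 97.68 146.77] 0.838
```

```bash
python3 -m crank '[[[0,-0.014,0,0],[0,-0.014,0,0],[0,-0.014,0,0]]]' | head -1
python3 - <<'E'
from h import *
st();car();car()
E
```

```text
clock: 16.87
t 16.87 tcp bed [-57.7 255.8] z 66.2 rot [ 3.142 -0.    -3.083] F [-0.64 -0.15 -0.14]
car t 16.87 [ 97.74 146.47] 0.843
car t 16.92 [ 97.73 146.38] 0.843
```

```bash
python3 -m crank '[[[0,0.8,0,0],[0,0.4,0,0]]]' | head -1
python3 - <<'E'
from h import *
st();a=car();car();car();b=car();print((b[1]-a[1])/(b[0]-a[0]))
E
```

```text
clock: 17.13
t 17.13 tcp bed [-57.4 287.4] z 66.3 rot [ 3.140e+00  1.000e-03 -3.083e+00] F [-0.   -0.3   0.37]
car t 17.13 [ 97.76 145.6 ] 0.825
car t 17.18 [ 97.71 145.33] 0.817
car t 17.23 [ 97.71 145.1 ] 0.825
car t 17.28 [ 97.67 144.91] 0.83
-4.591026229955191
```

```bash
python3 -m crank '[[[0.5,0,-1,0],[0.5,0,-1,0],[0.5,-0.3,-1,0],[0.3,-1,-1,0],[0,-1,-0.5,0],[0,-1,0,0],[0,-1,0,0],[0,-1,0,0],[0,-1,0,0],[0,-1,0,0],[0,-1,0,0],[0,-1,0,0]]]' | head -1; python3 -m crank '[[[0,-1,0,0],[0,-1,0,0],[-0.5,-1,0,0],[-0.6,-0.2,1,0],[-0.6,0,1,0],[0,0,1,0],[0,0,1,0],[0,0,0.5,0],[0,0,0,0]]]' | head -1
python3 - <<'E'
from h import *
st();a=car();car();car();b=car();print((b[1]-a[1])/(b[0]-a[0]))
E
```

```text
clock: 18.33
clock: 19.08
t 19.08 tcp bed [-63.2 -27.5] z 63.8 rot [-3.142 -0.006 -3.084] F [-0.34 -0.22  0.08]
car t 19.08 [ 97.74 138.92] 0.821
car t 19.13 [ 97.77 138.78] 0.824
car t 19.18 [ 97.81 138.62] 0.829
car t 19.23 [ 97.77 138.53] 0.83
-2.5983256602862648
```

```bash
python3 -m crank '[[[-0.1,0.8,0,0],[-0.1,0.8,0,0],[0,0.3,0,0],[0,0.1,0,0],[0,0,0,0]]]' | head -1
python3 - <<'E'
from h import *
st();a=car();car();b=car();print((b[1]-a[1])/(b[0]-a[0]))
E
```

```text
clock: 19.7
t 19.7 tcp bed [-55.1  23.5] z 66.9 rot [-3.141e+00  1.000e-03 -3.082e+00] F [0.34 0.47 0.27]
car t 19.7 [ 97.79 137.63] 0.825
car t 19.75 [ 97.77 137.58] 0.823
car t 19.8 [ 97.77 137.5 ] 0.821
-1.3213530962741327
```

```bash
python3 -m crank '[[[0,0,0,0],[0,0,0,0]]]' | head -1
python3 - <<'E'
from h import *
st();a=car();car();b=car();print((b[1]-a[1])/(b[0]-a[0]))
E
```

```text
clock: 20.02
t 20.02 tcp bed [-55.5  22.4] z 66.2 rot [-3.141 -0.    -3.084] F [-0.7   0.24 -0.14]
car t 20.02 [ 97.81 137.13] 0.826
car t 20.07 [ 97.82 137.08] 0.831
car t 20.12 [ 97.8  136.96] 0.834
-1.6575580337343252
```

```bash
python3 -m crank '[[[0,0.006,0,0],[0,0.006,0,0],[0,0.006,0,0],[0,0.006,0,0],[0,0.006,0,0],[0,0.006,0,0]]]' | head -1
python3 - <<'E'
from h import *
st();a=car();car();b=car();print((b[1]-a[1])/(b[0]-a[0]))
E
```

```text
clock: 20.67
t 20.67 tcp bed [-55.4  24.3] z 66.2 rot [ 3.142 -0.    -3.083] F [ 0.28 -0.67 -0.33]
car t 20.67 [ 97.76 136.63] 0.845
car t 20.72 [ 97.77 136.69] 0.843
car t 20.77 [ 97.79 136.8 ] 0.839
1.7750421424818543
```

```bash
python3 -m crank '[[[0,0,0,0],[0,0,0,0]]]' | head -1
python3 - <<'E'
from h import *
st();a=car();car();car();b=car();print((b[1]-a[1])/(b[0]-a[0]))
E
```

```text
clock: 20.98
t 20.98 tcp bed [-55.4  24.2] z 66.2 rot [ 3.142 -0.    -3.083] F [-0.53 -0.11  0.28]
car t 20.98 [ 97.78 137.39] 0.818
car t 21.03 [ 97.76 137.54] 0.822
car t 21.08 [ 97.79 137.62] 0.825
car t 21.13 [ 97.81 137.75] 0.828
2.4340984886771597
```

```bash
python3 -m crank '[[[0,-0.8,0,0],[0,-0.8,0,0],[0,-0.3,-0.5,0],[0.2,0,-1,0],[0.2,0,-1,0],[0.2,0,-1,0],[0,0,-1,0],[0,0,0,0],[0,0,0,0],[0,0,0,0],[0,0,0,0],[0,0,0,0]]]' | head -1;python3 -m crank '[[[0,0,0,0],[0,0,0,0],[0,0,0,0],[0,0,0,0],[0,0,0,0],[0,0,0,0],[0,0,0,0],[0,0,0,0],[0,0,0,0],[0,0,0,0],[0,0,0,0],[0,0,0,0]]]' | head -1
python3 - <<'E'
from h import *
st();car();i=0
for c in("top","scene"):
    i=ctrl.get_image(c);cv2.imwrite(f"pics/{c}3.png",i["img"][:,:,::-1])
    for n,z in(("objective",135),("stylus",88)):
        for q in ctrl.place_of(c,n)[:1]: print(c,n,np.round(q["position"],1),round(q["confidence"],2),bed(atz(i,q["position"],z)).round(1))
car()
A=cv2.imread("pics/top3.png")[222:262,255:315];B=cv2.imread("pics/scene3.png")[200:250,310:370]
cv2.imwrite("pics/c3.png",np.vstack([cv2.resize(A,(360,240),interpolation=2),cv2.resize(B,(420,350),interpolation=2)[:,:360]]))
E
```

```text
clock: 22.18
clock: 23.18
t 23.18 tcp bed [-70.4 -23.3] z 178.7 rot [ 3.142  0.    -3.083] F [-0.08 -0.21  0.33]
car t 23.18 [ 97.75 141.27] 0.809
top objective [239.5 288.1] 0.89 [104.7 138.3]
top stylus [244.4 288.2] 0.6 [ 95.8 141.1]
scene objective [219.5 338.2] 0.78 [100.2 140. ]
scene stylus [236.8 335.4] 0.64 [ 98.4 136. ]
car t 23.53 [ 97.81 141.65] 0.818
```

View pics/c3.png

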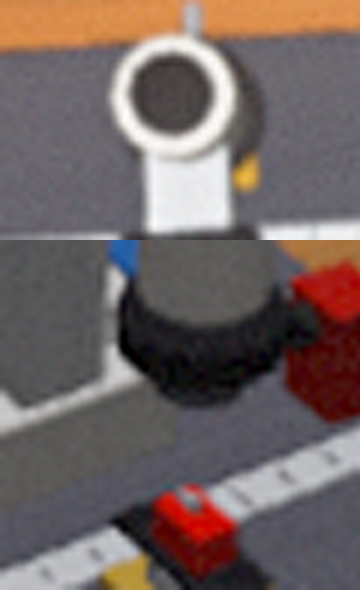

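The crop shows the objective standing almost exactly over the stylus in both views, and the carriage is creeping its last millimetre. I wait with the hand off.

```bash
for k in 1 2; do python3 -m crank '[[[0,0,0,0],[0,0,0,0],[0,0,0,0],[0,0,0,0],[0,0,0,0],[0,0,0,0],[0,0,0,0],[0,0,0,0],[0,0,0,0],[0,0,0,0],[0,0,0,0],[0,0,0,0]]]' | head -1; python3 -c "
from h import *
car()"; done
```

```text
clock: 24.58
car t 24.58 [ 97.74 142.39] 0.836
clock: 25.63
car t 25.63 [ 97.72 142.63] 0.832
```

```bash
for k in 1 2 3 4 5 6 7; do python3 -m crank '[[[0,0,0,0],[0,0,0,0],[0,0,0,0],[0,0,0,0],[0,0,0,0],[0,0,0,0],[0,0,0,0],[0,0,0,0],[0,0,0,0],[0,0,0,0],[0,0,0,0],[0,0,0,0]]]' >/dev/null; [ $k = 1 -o $k = 3 -o $k = 7 ] && python3 -c "
from h import *
car()"; done
python3 - <<'E'
from h import *
for c in("top","scene"):
    i=ctrl.get_image(c)
    for n,z in(("objective",135),("stylus",88)):
        for q in ctrl.place_of(c,n)[:1]: print(c,n,round(q["confidence"],2),bed(atz(i,q["position"],z)).round(1))
st()
E
```

```text
car t 26.68 [ 97.71 142.63] 0.832
car t 28.73 [ 97.72 142.63] 0.832
car t 32.78 [ 97.7  142.62] 0.833
top objective 0.69 [101.2 142.6]
top stylus 0.6 [107.3 144.3]
scene objective 0.41 [128.  273.8]
scene stylus 0.82 [101.4 135.2]
t 33.13 tcp bed [-70.4 -23.2] z 178.7 rot [ 3.142 -0.    -3.083] F [-0.68 -0.4   0.24]
```

At rest since about 26 s, more than 6 s with the hand off. I hand in.

```bash
python3 -c "
from cell import ctrl
print(ctrl.finish_job())"
```

```text
the job is handed in; nothing more can be done
None
```

I handed the job in at about 33 s: the microscope had stood still, hand off, for over 6 s at the headshell nest, with the objective over the stylus to within about 2–3 mm by my camera estimate. It was moved only by its end buffers and never came near a red end stop.

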